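Glue a badge: load it, shut the tray, hold the press handle down in the green

ROBOT

A 7-joint arm with a two-finger parallel gripper is mounted at the origin on the work surface. World frame = base frame: x ahead of the robot, y to its left, z up, the work surface at z = 0. Lengths are in m, angles in rad, forces in N, time in s.
With the tool pointing down it reaches from about 0.425 to 1.025 m from the base axis. Payload 9.4 kg.
Tool frame: the origin (TCP) lies at the very end of the fingers, on their centre line; the grasp point (between the pads) lies 19 mm behind it; z points along the fingers, y is the direction in which the jaws open and shut (so a half turn about z gives the same grasp; the last joint's range is limited). The gripper opens to 93 mm and grips with 3 to 60 N. Pads are 15 mm wide; open, the fingers measure 128 mm over their backs; the gripper's body (75 mm by 188 mm) begins 65 mm behind the grasp point.
Start: joints at [1.205, 0.599, -0.003, 1.599, 0.002, 0.943, -0.08], TCP at [0.206, -0.695, 0.219] pointing down, gripper open.
Joint ranges: [-2.57, 2.57], [-0.35, 1.97], [-1.29, 1.29], [0.11, 2.56], [-1.05, 4.19], [0.11, 1.86], [-2.63, 2.63]. Speed limits (rad/s): [2.22, 2.22, 3.01, 3.01, 3.14, 3.14, 3.14].

INTERFACE

Orientations are given as a unit quaternion [x, y, z, w].
In Python, from bench import ctrl gives the robot as it stands.
- The arm moves only by the shell command python3 -m handwheel 'ROWS' [OPENING]. ROWS is JSON, a list of rows, each a list of 2 entries, a list of its own where there are three numbers: the shift along the tool's x, y, z normalised to -1 to 1, where 1 is 0.5 m, then the turn, a rotation vector about the tool's x, y, z normalised to -1 to 1, where 1 is 0.12 rad. A call has 1 to 10 rows; each row shifts and turns the commanded pose from where the row before left it, along the tool's axes as they then stand; what a row does not reach is not made up. A row lasts 1/12 s, in which the tool goes at most 41.7 mm and 7.16 degrees, less where a joint would pass 70% of its speed; a pose out of reach is approached as far as the arm can. A call with a number of a shift or a turn outside -1 to 1 is refused whole. A call with a gripper value outside its range is refused whole. OPENING is the opening in per cent of the stroke, from 0 (shut) to 100 (fully open), set as the call begins (- or left out, the last holds). The fingers move at their own pace and stop on an object; the grip force is fixed at half the most. Time passes only in rows, so rows that do not move let the fingers close. It gives the time, the measured TCP pose, the force and the opening at its end, in the units of the state.
- ctrl.state(): the state, without advancing time (a new reading comes with each control period).
- ctrl.snapshot(name): name is "scene" or "side" or "wrist"; returns (picture, depth): 400x640x3 uint8, red, green, blue; 400x640 float32, m along the optical axis (not along the pixel's ray), 0 where there is no reading.
- ctrl.calibration(name): a dict with "vfov" (degrees; the focal length in pixels is half the picture's height over the tangent of half this angle, whatever the lens; pixels are square), "cx", "cy" (the principal point, pixels), "D" ([k1, k2, p1, p2, k3] as OpenCV has them; the pictures are not rectified), "world_from_camera" (4x4, takes a point from camera to world coordinates). Camera axes: x right, y up, looking along -z (the intrinsics and any distortion apply to the point x, -y, -z); pixel columns grow to the right and rows downward; lengths in m; the calibration is good to about 2 mm. A picture is of the moment at which its call begins: read the wrist's pose just before it. calibration takes no time and is no camera call; for the wrist camera it gives the pose at the moment of the call.
- ctrl.finish_job(): hands the job in, once; it reports no verdict.
Trained networks look in the newest picture that a camera, given by its name, has taken for a name from the list of things; names that differ only in an ending like _2 or _b are one class to them, and where a whole thing is asked for, a point or a joint stands for the part that bears it (a point fixed in the world has none). Each returns a list of dicts, best first, with "confidence" (0 to 1); they miss things now and then, are a little off and sometimes report something else, mostly with a low value. They report only what shows in the picture. A call takes as long as a camera call. They do not tell look-alikes from the thing itself.
- ctrl.trace(name, camera): "pixels" (400x640 bool, what is visible of it).
- ctrl.spot_point(name, camera): "location" ([x, y, z] in m, in world coordinates, good to about 4 mm: a listed point, or the origin of a listed thing).
The state is a dict: "time_s": time; "joints": joint angles; "joint_velocities": joint speeds; "effort": joint torques, N m; "ee_pos": TCP position; "eef_rot": TCP orientation; "wrist_force": force on the tool from outside, world axes, zero at the start; "moment": the same for the moment, N m; "finger_gap": finger opening in m.
Only numpy, scipy, OpenCV 4.12 (cv2) and the standard library are available. Lean on these libraries where they do the work, as an engineer would, in place of code of your own. Each camera call takes 0.05 s, during which the arm holds its last target.

TASK

Lay the round badge from its cork stand flat into the nest of the small hand press's open tray and let go of it. Push the tray fully home, the badge staying in the nest; then press the sprung yellow handle down until it is level, in the green part of the gauge, without ever pushing it into the red, and finish while still holding it there with the robot: do not let go, the glue needs the pressure. Leave everything else on the table where it is.

Things in the scene. Friction and masses are not known exactly. Their poses are not given: they have to be found in the camera images.
- press: small grey bench press fixed to the table, place and yaw vary. Base 240 x 130 x 20 mm; column 50 x 70 mm, 210 mm high, centred 85 mm to its +x; head 62 mm wide, from 20 mm before to 60 mm behind the origin, 140 to 205 mm above the table. Origin: on the table under the ram. Its -x points out of the front (the way the tray comes out), +y to the side where the handle sticks out, z up
- tray (a joint): how far the aluminium tray is pulled out of the press along the press's -x, in m: 0 fully home (an end stop), 0.11 fully out. It starts 0.09 to 0.108 out; it slides with about 1.5 N of friction and stays where it is left
- tray_push (a point): centre of the outer face of the tray's upright blue front plate, 90 mm wide, 10 mm thick, from 20 to 65 mm above the table; the point is 42.5 mm above the table, 90 mm before the press's origin when the tray is home. The point moves with the tray; its -x axis points out of the face. Nothing stands before it
- tray_nest (a point): centre of the flat floor of the tray's badge nest, 28 mm above the table, right under the ram (the press's origin) when the tray is home; x, y axes as the press's. Four black lips 6 mm high and 15 mm wide stand around it on the diagonals (45 degrees to the press's axes), 60 mm apart across the nest; 30 mm gaps between them towards the press's +-x and +-y give fingers room
- badge: round badge 54 mm across and 10 mm thick, white with a blue face up; origin: centre of its underside; 25 to 50 g. It lies loose on a cork stand 36 mm across and 20 mm high, so its rim overhangs all round
- handle (a joint): angle of the press handle in rad: 0 at rest (sloping up 0.6 rad, 34 degrees, above level), grows as it is pushed down; level at 0.6; stop at 1.0. Gauge behind it: white below 0.48, green from 0.48 to 0.72, red above 0.72. A spring always drives it back to 0: about 5 N at the grip to start it, about 12 N at level
- handle_grip (a point): point on the centre line of the yellow grip, 130 mm from the pivot. The grip is a round bar 24 mm thick that reaches from 90 to 175 mm from the pivot, on a 12 mm steel rod; it moves in an upright plane through the press's y axis, and the grip's outside top is free to be pushed from above
- handle_pivot (a point): the handle's pivot on the press (fixed): 45 mm to the press's +y from its origin, 170 mm above the table; the hinge axis runs along the press's x. The gauge is a thin coloured arc 57 to 79 mm from the pivot, 24 mm to the press's +x of the handle
- mug: blue mug, 80 mm wide, 95 mm high, standing to the left; origin under its centre. Leave alone
- tape: yellow roll of tape lying flat, 90 mm wide, 25 mm high, to the left; origin under its centre. Leave alone
- bottle: green bottle, 66 mm wide, 190 mm high, right of the press; origin under its centre. Leave alone
- mouse: grey round computer mouse, 62 mm wide, 32 mm high, to the left; origin under its centre. Leave alone
- badge_bin: open grey bin 130 x 90 x 45 mm with spare badges, right of the press; origin under its centre. Leave alone
- stylus: grey stylus lying flat, 12 mm thick and 150 mm long, at the near right; origin: under its middle. Leave alone
Mind the look-alikes: they are no part of the job. Leave any black or pink look-alike of the badge alone.

How it is judged:
By the outcome, as a careful person would: the job done as asked, in the order asked, and still so for the second after the job is handed in, while the arm keeps its last pose, push and grip.
It also fails if it takes over 61 s, if anything falls off the work surface, if the arm or the gripper's body presses on something with over 40 N, if the wrist force passes 120 N, or if a joint passes its speed limit or range.

## Working session

There is one attempt and no reset: what is moved stays moved. The work goes in short steps, Python scripts to look and compute and a shell command to move; the robot and the scene stay as the last step left them, time stands still between calls to the robot, and variables do not carry over. Pictures are saved under pics/ and viewed, and the job is handed in when it is done.

```bash
ls; mkdir -p pics; cat > h.py <<'E'
import numpy as np, cv2
from bench import ctrl
def snap(n,fn):
    p,d=ctrl.snapshot(n); cv2.imwrite('pics/'+fn,p[:,:,::-1]); return p,d
def K(c):
    f=200/np.tan(np.radians(c['vfov'])/2); return np.array([[f,0,c['cx']],[0,f,c['cy']],[0,0,1]])
def world(n,d,u,v,c=None):
    c=c or ctrl.calibration(n); 
    q=cv2.undistortPoints(np.array([[[u,v]]],float),K(c),np.array(c['D']))[0,0]
    z=d[int(v),int(u)] if hasattr(d,'shape') else d
    return (np.array(c['world_from_camera'])@[q[0]*z,-q[1]*z,-z,1])[:3]
E
python3 - <<'E'
from h import *
for n in ['scene','side']:
    p,d=snap(n,n+'0.png')
    np.save(n+'d.npy',d)
    for t in ['badge','press','tray_nest','tray_push','handle_grip','handle_pivot']:
        for r in ctrl.spot_point(t,n): print(n,t,np.round(r['location'],4),round(r['confidence'],2))
s=ctrl.state(); print(s)
E
```

```text
pics
scene badge [0.454  0.1875 0.0236] 0.71
scene badge [ 0.5456  0.1897 -0.0021] 0.57
scene badge [0.4489 0.0787 0.0035] 0.5
scene badge [ 0.3719 -0.4363  0.0036] 0.23
scene press [ 0.6614 -0.1915  0.0033] 0.81
scene tray_nest [ 0.5631 -0.2139  0.0286] 0.7
scene tray_nest [ 0.4782 -0.2385  0.042 ] 0.62
scene tray_push [ 0.4761 -0.2365  0.0394] 0.91
scene tray_push [ 0.661  -0.1902  0.0037] 0.55
scene handle_grip [ 0.6251 -0.0411  0.2411] 0.73
scene handle_pivot [ 0.6522 -0.1461  0.1688] 0.67
scene handle_pivot [ 0.4789 -0.2369  0.0422] 0.55
side badge [0.4535 0.0785 0.0012] 0.72
side badge [0.4477 0.1863 0.0227] 0.7
side badge [ 0.5391  0.1834 -0.0021] 0.5
side badge [ 0.5663 -0.2127  0.0296] 0.25
side press [ 0.6592 -0.1872 -0.0018] 0.96
side tray_nest [ 0.5685 -0.2136  0.0312] 0.8
side tray_nest [ 0.4434  0.3543 -0.0023] 0.33
side tray_push [ 0.4787 -0.2361  0.0467] 0.78
side handle_grip [ 0.6191 -0.0395  0.2454] 0.72
side handle_pivot [ 0.6445 -0.1472  0.1713] 0.63
{'time_s': 0.7, 'joints': array([ 1.20528906,  0.59924788, -0.00247994,  1.59940966,  0.00180058,
        0.94288974, -0.07978355]), 'joint_velocities': array([-0.00106961, -0.00138413,  0.00070879, -0.00059782,  0.00033515,
       -0.00028577, -0.00041458]), 'effort': array([ 7.85032407e-04, -7.64623833e+01,  1.49623208e+00, -2.52675104e+01,
       -5.23701380e-02,  1.03028223e-02,  3.01198418e-05]), 'ee_pos': array([ 0.20646726, -0.69498041,  0.21865224]), 'eef_rot': array([ 9.89590318e-01,  1.43913173e-01, -2.32093545e-05,  2.96570906e-05]), 'wrist_force': array([ 0.24809939, -0.49913883,  0.06742368]), 'moment': array([ 0.0169235 ,  0.01154462, -0.01350378]), 'finger_gap': 0.09321906915483064}
```

View pics/scene0.png

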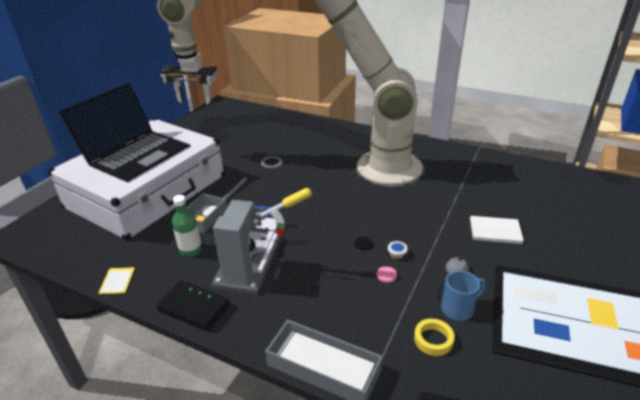

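View pics/side0.png

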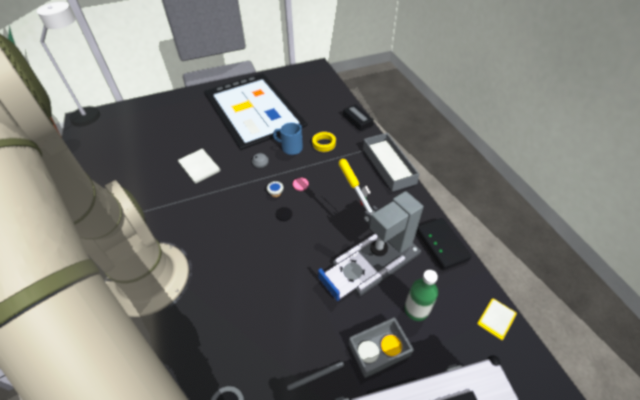

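Badge candidates in the scene picture: blue/white disc on a stand at (398,248), black disc at (363,243) and pink disc at (387,274). The blue-faced one, which is raised on cork, fits. I'll confirm with a crop and refine the geometry.

```bash
python3 - <<'E'
from h import *
P={}
for n in ['scene','side']:
    p,d=ctrl.snapshot(n); c=ctrl.calibration(n)
    d=d.copy(); P[n]=p
    H,W=d.shape; uu,vv=np.meshgrid(np.arange(W),np.arange(H))
    q=cv2.undistortPoints(np.stack([uu,vv],-1).reshape(-1,1,2).astype(float),K(c),np.array(c['D'])).reshape(H,W,2)
    X=np.stack([q[...,0]*d,-q[...,1]*d,-d,np.ones_like(d)],-1)@np.array(c['world_from_camera']).T
    X=X[...,:3]; np.save(n+'X.npy',X)
    ok=d>0
    # badge top
    m=ok&(abs(X[...,0]-.45)<.06)&(abs(X[...,1]-.187)<.06)&(X[...,2]>.024)&(X[...,2]<.036)
    print(n,'badge',m.sum(),X[m].mean(0),X[m].min(0),X[m].max(0))
    # head top ; push plate ; case
    m=ok&(abs(X[...,0]-.66)<.12)&(abs(X[...,1]+.19)<.1)&(X[...,2]>.197)&(X[...,2]<.22)
    if m.sum()>10: print('head',m.sum(),cv2.minAreaRect(X[m][:,:2].astype(np.float32)*1000))
    hsv=cv2.cvtColor(p,cv2.COLOR_RGB2HSV)
    m=ok&(hsv[...,0]>20)&(hsv[...,0]<35)&(hsv[...,1]>120)&(abs(X[...,0]-.62)<.1)&(abs(X[...,1]+.05)<.1)&(X[...,2]>.15)
    print('grip',m.sum(),X[m].mean(0),X[m].min(0),X[m].max(0))
    m=ok&(hsv[...,0]>100)&(hsv[...,0]<125)&(hsv[...,1]>120)&(abs(X[...,0]-.48)<.06)&(abs(X[...,1]+.23)<.08)&(X[...,2]>.02)&(X[...,2]<.08)
    if m.sum()>5: print('plate',m.sum(),X[m].mean(0),cv2.minAreaRect(X[m][:,:2].astype(np.float32)*1000),X[m].max(0))
    m=ok&(X[...,1]<-.4)&(X[...,1]>-1)&(X[...,0]>.1)&(X[...,0]<1)&(X[...,2]>.03)&(X[...,2]<.6)
    print('case',m.sum(),np.percentile(X[m],[2,50,98],axis=0))
a=cv2.resize(P['scene'][220:300,340:440],(400,320),interpolation=cv2.INTER_CUBIC)
b=cv2.resize(P['side'][160:240,250:350],(400,320),interpolation=cv2.INTER_CUBIC)
cv2.imwrite('pics/crop1.png',np.hstack([a,b])[:,:,::-1])
E
```

```text
scene badge 205 [0.45593904 0.18609391 0.03068994] [0.42587928 0.15811345 0.02444187] [0.48230976 0.21224642 0.03581518]
head 909 ((697.4559936523438, -144.96554565429688), (136.4240264892578, 130.980712890625), 12.527573585510254)
grip 276 [ 0.6280541  -0.03523835  0.25185652] [ 0.60829609 -0.0748957   0.21949964] [ 0.6409195  -0.00215402  0.27715659]
plate 34 [ 0.48832673 -0.24199273  0.06279913] ((486.2296447753906, -243.8255615234375), (15.237818717956543, 48.73674392700195), 13.794587135314941) [ 0.4973024  -0.21917926  0.06976844]
case 18135 [[ 0.19851908 -0.86866305  0.03822377]
 [ 0.51324032 -0.68432084  0.15581174]
 [ 0.73162733 -0.53097804  0.55858793]]
side badge 152 [0.45268454 0.18139143 0.02993317] [0.4269842  0.15588219 0.02417826] [0.47909231 0.21023188 0.03568229]
head 1065 ((697.4884033203125, -146.2083740234375), (133.12449645996094, 135.0641326904297), 11.792593002319336)
grip 257 [ 0.61965032 -0.04540106  0.25193737] [ 0.60395223 -0.07882688  0.22235875] [ 0.63975325 -0.00835442  0.27676829]
plate 229 [ 0.4834663  -0.23933199  0.05058121] ((484.639892578125, -236.30758666992188), (10.841668128967285, 92.59088897705078), 12.984476089477539) [ 0.49998679 -0.19183462  0.06935059]
case 4490 [[ 0.4491396  -0.65472199  0.03743481]
 [ 0.62478001 -0.58766622  0.14692875]
 [ 0.72852282 -0.40448607  0.15744772]]
```

View pics/crop1.png

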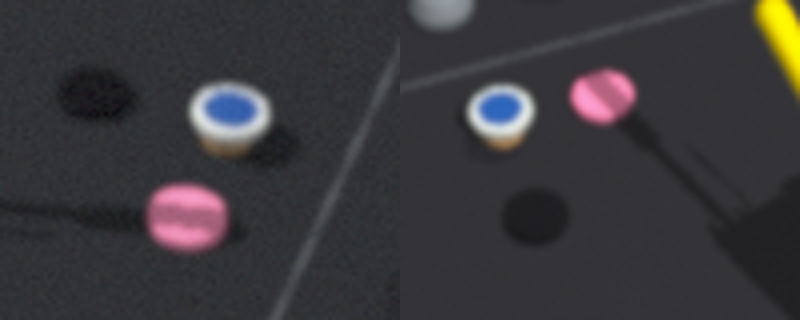

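The crop confirms it: blue face, white rim, on cork, at scene (398,248). Next I plan the approach.

```bash
cat >> h.py <<'E'
from scipy.spatial.transform import Rotation as R
def plan(target,yaw=None,n=None,start=None):
    s=ctrl.state(); r=R.from_quat(s['eef_rot']); p=s['ee_pos'] if start is None else np.array(start)
    d=r.inv().apply(np.array(target)-p)
    k=n or int(np.ceil(np.linalg.norm(d)/.040))
    M=r.as_matrix(); y=np.arctan2(M[1,0],M[0,0])
    print('t',round(s['time_s'],2),'p',np.round(s['ee_pos'],4),'yaw',round(np.degrees(y),2),'tilt',np.round(M[:,2],4),'F',np.round(s['wrist_force'],1),'gap',round(s['finger_gap'],4))
    print(' rows',k,'shift',np.round(d/k/.5,4), 'total turn units', None if yaw is None else np.round(-(np.radians(yaw)-y)/.12,3))
E
python3 -c "
from h import *
plan([.45,-.30,.27],14)
plan([.455,.185,.16],start=[.45,-.30,.27])"
```

```text
t 0.8 p [ 0.2065 -0.695   0.2186] yaw 16.55 tilt [-0.e+00 -1.e-04 -1.e+00] F [1.  0.2 0.2] gap 0.0928
 rows 12 shift [ 0.0577 -0.0515 -0.0086] total turn units 0.371
t 0.8 p [ 0.2065 -0.695   0.2186] yaw 16.55 tilt [-0.e+00 -1.e-04 -1.e+00] F [1.  0.2 0.2] gap 0.0928
 rows 13 shift [ 0.022  -0.0713  0.0169] total turn units None
```

```bash
python3 -m handwheel '[[[0.04,-0.036,-0.03],[0,0,0]],[[0.058,-0.052,-0.02],[0,0,0]],[[0.058,-0.052,-0.02],[0,0,0]],[[0.058,-0.052,-0.01],[0,0,0]],[[0.058,-0.052,-0.01],[0,0,0]],[[0.058,-0.052,-0.01],[0,0,0]],[[0.058,-0.052,0],[0,0,0]],[[0.058,-0.052,0],[0,0,0]],[[0.058,-0.052,0],[0,0,0]],[[0.058,-0.052,0],[0,0,0]]]' 100; python3 -c "
from h import *
plan([.45,.185,.15])"
```

```text
time_s: 1.63
ee_pos: [0.4047, -0.3717, 0.269]
eef_rot: [0.99, 0.144, 0.0, 0.0]
wrist_force: [0.9, -1.2, 0.0]
finger_gap: 0.093
t 1.63 p [ 0.4047 -0.3717  0.269 ] yaw 16.54 tilt [ 5.e-04 -5.e-04 -1.e+00] F [ 0.9 -1.2  0. ] gap 0.093
 rows 15 shift [ 0.0269 -0.0695  0.0158] total turn units None
```

```bash
python3 -m handwheel '[[[0.035,-0.069,0],[0,0,0]],[[0.035,-0.069,0],[0,0,0]],[[0.03,-0.07,0],[0,0,0]],[[0.03,-0.07,0],[0,0,0]],[[0.026,-0.07,0],[0,0,0]],[[0.026,-0.07,0.01],[0,0,0]],[[0.026,-0.07,0.01],[0,0,0]],[[0.026,-0.07,0.02],[0,0,0]],[[0.026,-0.07,0.02],[0,0,0]],[[0.026,-0.07,0.02],[0,0,0]]]'; python3 -m handwheel '[[[0.024,-0.06,0.02],[0,0,0]],[[0.02,-0.05,0.02],[0,0,0]],[[0,0,0],[0,0,0]],[[0,0,0],[0,0,0]]]'; python3 -c "
from h import *
plan([.45,.185,.15])"
```

```text
time_s: 2.47
ee_pos: [0.4417, 0.0036, 0.2287]
eef_rot: [0.99, 0.144, 0.001, 0.0]
wrist_force: [1.3, 0.5, -0.7]
finger_gap: 0.0928
time_s: 2.8
ee_pos: [0.447, 0.0622, 0.2083]
eef_rot: [0.989, 0.146, -0.0, -0.0]
wrist_force: [0.2, -1.1, -0.2]
finger_gap: 0.093
t 2.8 p [0.447  0.0622 0.2083] yaw 16.75 tilt [-8.e-04  1.e-04 -1.e+00] F [ 0.2 -1.1 -0.2] gap 0.093
 rows 4 shift [ 0.0192 -0.0583  0.0292] total turn units None
```

Nearly there. I'll take a wrist look to refine the badge position.

```bash
python3 - <<'E'
from h import *
c=ctrl.calibration('wrist'); p,d=snap('wrist','w1.png')
for r in ctrl.spot_point('badge','wrist'): print(np.round(r['location'],4),round(r['confidence'],2))
hsv=cv2.cvtColor(p,cv2.COLOR_RGB2HSV)
m=((hsv[...,0]>100)&(hsv[...,0]<125)&(hsv[...,1]>110)).astype(np.uint8)
n,l,st,ce=cv2.connectedComponentsWithStats(m)
for i in range(1,n):
    if st[i,4]>60: print(st[i],ce[i],world('wrist',d,*ce[i],c))
E
```

```text
[0.4494 0.1913 0.0219] 0.94
[0.4534 0.0806 0.0005] 0.64
[ 0.5455  0.19   -0.0007] 0.57
[ 182  119   39   39 1173] [201.11935209 137.81329923] [0.45172183 0.18578856 0.02981649]
[ 550  215   90   27 1614] [599.67410161 228.94919455] [ 0.48327569 -0.21068901  0.0593565 ]
```

View pics/w1.png

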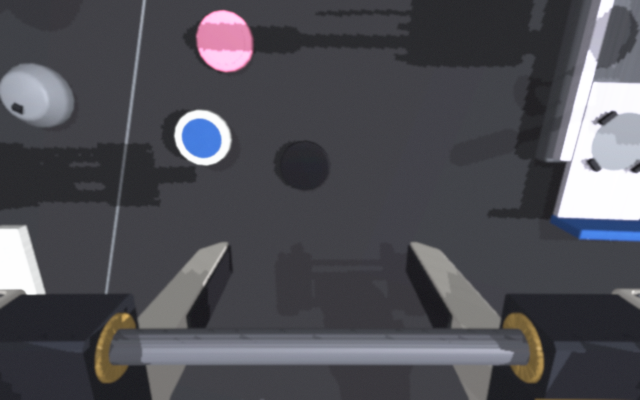

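```bash
python3 -m handwheel '[[[0.019,-0.058,0.03],[0,0,0]],[[0.019,-0.058,0.03],[0,0,0]],[[0.019,-0.058,0.03],[0,0,0]],[[0.019,-0.058,0.03],[0,0,0]],[[0,0,0],[0,0,0]],[[0,0,0],[0,0,0]],[[0,0,0],[0,0,0]]]';  python3 - <<'E'
from h import *
c=ctrl.calibration('wrist'); p,d=snap('wrist','w2.png')
hsv=cv2.cvtColor(p,cv2.COLOR_RGB2HSV)
m=((hsv[...,0]>100)&(hsv[...,0]<125)&(hsv[...,1]>110)).astype(np.uint8)
n,l,st,ce=cv2.connectedComponentsWithStats(m)
for i in range(1,n):
    if st[i,4]>60: print(st[i],ce[i],world('wrist',d,*ce[i],c))
plan([.4517,.1858,.07])
E
```

```text
time_s: 3.48
ee_pos: [0.4508, 0.1812, 0.1489]
eef_rot: [0.99, 0.143, -0.0, 0.0]
wrist_force: [-0.5, -0.6, -0.5]
finger_gap: 0.0933
[  0   0  38   8 228] [15.03070175  2.85087719] [0.52662019 0.42958899 0.03426118]
[ 74   0  72  13 616] [113.2987013    4.62987013] [0.54626609 0.36898922 0.0241721 ]
[ 294  171   43   42 1426] [314.89551192 191.5056101 ] [0.45177668 0.18574623 0.02900674]
t 3.53 p [0.451  0.1809 0.1491] yaw 16.4 tilt [ 5.e-04 -7.e-04 -1.e+00] F [ 0.7  0.5 -0.2] gap 0.0931
 rows 2 shift [ 0.0021 -0.0045  0.0791] total turn units None
```

View pics/w2.png

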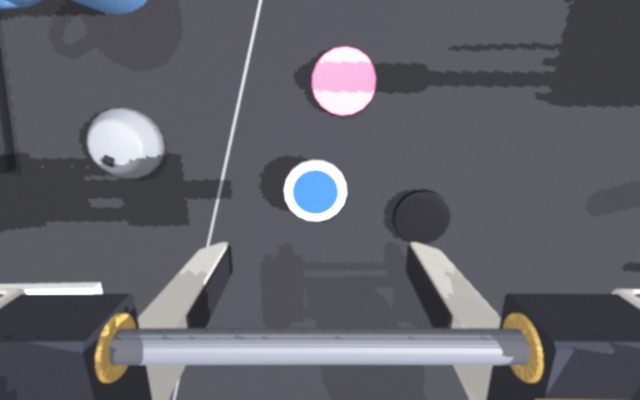

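```bash
python3 -m handwheel '[[[0.004,-0.009,0.04],[0,0,0]],[[0,0,0.06],[0,0,0]],[[0,0,0.06],[0,0,0]],[[0,0,0.04],[0,0,0]],[[0,0,0.02],[0,0,0]],[[0,0,0],[0,0,0]],[[0,0,0],[0,0,0]]]';  python3 - <<'E'
from h import *
plan([.4518,.1858,.0225],n=1)
E
```

```text
time_s: 4.12
ee_pos: [0.4516, 0.1863, 0.039]
eef_rot: [0.99, 0.143, -0.0, 0.0]
wrist_force: [0.4, -0.1, 1.0]
finger_gap: 0.093
t 4.12 p [0.4516 0.1863 0.039 ] yaw 16.42 tilt [-1.e-04 -8.e-04 -1.e+00] F [ 0.4 -0.1  1. ] gap 0.093
 rows 1 shift [0.0002 0.0011 0.033 ] total turn units None
```

```bash
python3 -m handwheel '[[[0,0.001,0.017],[0,0,0]],[[0,0,0.016],[0,0,0]],[[0,0,0],[0,0,0]],[[0,0,0],[0,0,0]],[[0,0,0],[0,0,0]]]';python3 -m handwheel '[[[0,0,0],[0,0,0]],[[0,0,0],[0,0,0]],[[0,0,0],[0,0,0]],[[0,0,0],[0,0,0]],[[0,0,0],[0,0,0]],[[0,0,0],[0,0,0]],[[0,0,0],[0,0,0]],[[0,0,0],[0,0,0]]]' 0;  python3 - <<'E'
from h import *
plan([.4518,.1858,.0225],n=1)
snap('wrist','w3.png')
E
```

```text
time_s: 4.53
ee_pos: [0.4514, 0.1873, 0.0223]
eef_rot: [0.99, 0.144, 0.0, 0.0]
wrist_force: [0.8, -0.4, -0.1]
finger_gap: 0.0932
time_s: 5.2
ee_pos: [0.4513, 0.1872, 0.0221]
eef_rot: [0.99, 0.144, -0.0, 0.0]
wrist_force: [-0.1, -0.8, 1.7]
finger_gap: 0.0534
t 5.2 p [0.4513 0.1872 0.0221] yaw 16.54 tilt [-0.e+00 -1.e-04 -1.e+00] F [-0.1 -0.8  1.7] gap 0.0534
 rows 1 shift [ 0.0001  0.003  -0.0007] total turn units None
```

View pics/w3.png

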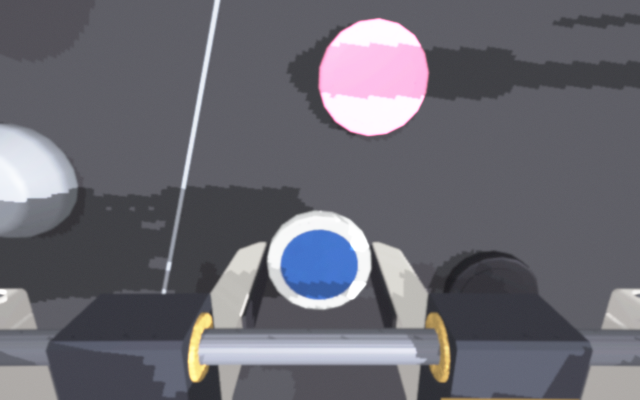

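```bash
python3 -m handwheel '[[[0,0,-0.03],[0,0,0]],[[0,0,-0.06],[0,0,0]],[[0,0,-0.06],[0,0,0]],[[0,0,-0.06],[0,0,0]],[[0,0.03,-0.05],[0,0,0]],[[-0.01,0.06,-0.01],[0,0,0]],[[-0.02,0.075,0],[0,0,0]],[[-0.02,0.075,0],[0,0,0]],[[-0.02,0.075,0],[0,0,0]],[[-0.02,0.075,0],[0,0,0]]]';  python3 - <<'E'
from h import *
plan([.45,-.19,.16],14)
E
```

```text
time_s: 6.08
ee_pos: [0.4633, -0.0141, 0.1573]
eef_rot: [0.99, 0.144, 0.0, 0.0]
wrist_force: [1.4, 0.4, -0.9]
finger_gap: 0.0532
t 6.08 p [ 0.4633 -0.0141  0.1573] yaw 16.58 tilt [ 3.e-04 -1.e-04 -1.e+00] F [ 1.4  0.4 -0.9] gap 0.0532
 rows 5 shift [-0.0252  0.0659 -0.0011] total turn units 0.375
```

```bash
python3 -m handwheel '[[[-0.025,0.066,0],[0,0,0]],[[-0.025,0.066,0],[0,0,0]],[[-0.025,0.066,0],[0,0,0]],[[-0.025,0.066,0],[0,0,0]],[[-0.01,0.03,0],[0,0,0]],[[0,0,0],[0,0,0.375]],[[0,0,0],[0,0,0]],[[0,0,0],[0,0,0]]]';  python3 - <<'E'
from h import *
plan([.45,-.19,.16],14)
c=ctrl.calibration('wrist'); p,d=snap('wrist','w4.png'); np.save('w4d.npy',d); np.savez('w4c.npz',**{k:np.array(v) for k,v in c.items()})
for t in ['tray_nest','tray_push','press','handle_pivot']:
    for r in ctrl.spot_point(t,'wrist'): print(t,np.round(r['location'],4),round(r['confidence'],2))
hsv=cv2.cvtColor(p,cv2.COLOR_RGB2HSV)
E
```

```text
time_s: 6.75
ee_pos: [0.4527, -0.1689, 0.157]
eef_rot: [0.993, 0.122, -0.0, -0.0]
wrist_force: [-0.1, 1.3, 0.3]
finger_gap: 0.053
t 6.75 p [ 0.4527 -0.1689  0.157 ] yaw 14.02 tilt [-3.e-04  1.e-04 -1.e+00] F [-0.1  1.3  0.3] gap 0.053
 rows 1 shift [-0.0154  0.0397 -0.0059] total turn units 0.002
tray_nest [ 0.5668 -0.2126  0.0286] 0.65
tray_nest [ 0.3668 -0.439  -0.002 ] 0.59
tray_push [ 0.4802 -0.2362  0.0447] 0.86
handle_pivot [ 0.5635 -0.213   0.0304] 0.75
handle_pivot [ 0.479  -0.2349  0.0433] 0.27
```

View pics/w4.png

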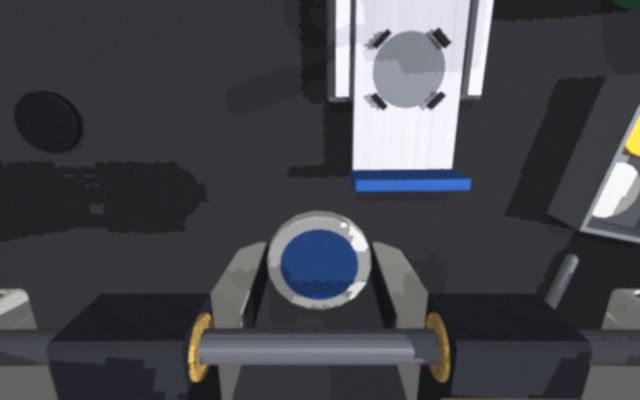

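```bash
python3 - <<'E'
from h import *
Z=np.load('w4c.npz'); c={k:Z[k] for k in Z}; d=np.load('w4d.npy')
W=c['world_from_camera']
def onz(u,v,z):
    o=W[:3,3]; p=world('wrist',1.0,u,v,c); r=p-o; return o+r*(z-o[2])/r[2]
p=cv2.imread('pics/w4.png')
g=p.max(2).astype(int)
m=((g<75)).astype(np.uint8); m[:, :350]=0; m[:,462:]=0; m[125:]=0; 
m[:20]=0
n,l,st,ce=cv2.connectedComponentsWithStats(m); L=[]
for i in range(1,n):
    if 20<st[i,4]<900 and 370<ce[i][0]<450: print(st[i],ce[i]); L.append(onz(*ce[i],.034))
L=np.array(L); print(L, L.mean(0))
print('depth plate',world('wrist',d,*(412,182),c), world('wrist',d,408,70,c), 'badge',world('wrist',d,319,262,c))
hsv=cv2.cvtColor(p,cv2.COLOR_BGR2HSV)
b=((hsv[...,0]>100)&(hsv[...,0]<125)&(hsv[...,1]>110)&(hsv[...,2]>80))
b[:150]=0;b[200:]=0
ys,xs=np.nonzero(b); 
pts=np.array([onz(x,y,.065) for x,y in zip(xs,ys)])[:,:2].astype(np.float32)*1000
print(cv2.minAreaRect(pts), xs.min(),xs.max())
# tray side edges, bright
for v in (125,140,155): 
    row=p[v,340:480].max(1); k=np.nonzero(row>150)[0]; a,bb=onz(340+k[0],v,.028),onz(340+k[-1],v,.028); print(a,bb,(a+bb)/2)
bm=((hsv[...,0]>100)&(hsv[...,0]<125)&(hsv[...,1]>110)); bm[:220]=0; bm[305:]=0; bm[:,:270]=0; bm[:,372:]=0
ys,xs=np.nonzero(bm); print('badge',xs.mean(),ys.mean(),onz(xs.mean(),ys.mean(),.157+.0078)-ctrl.state()['ee_pos'])
E
```

```text
[373  31  16  16  81] [380.79012346  38.75308642]
[433  30  16  17 135] [440.65185185  37.8       ]
[428  93  16  15  87] [435.10344828 100.02298851]
[372  95  13  13  72] [378.45833333 101.        ]
[[ 0.58232551 -0.18408965  0.034     ]
 [ 0.59383154 -0.22791733  0.034     ]
 [ 0.55012901 -0.23943643  0.034     ]
 [ 0.53850614 -0.19576083  0.034     ]] [ 0.56619805 -0.21180106  0.034     ]
depth plate [ 0.48702319 -0.23336244  0.06426472] [ 0.56707267 -0.21291337  0.02645873] badge [ 0.45431562 -0.1678202   0.16466231]
((487.99053955078125, -232.0269012451172), (17.570140838623047, 92.23216247558594), 14.61652946472168) 351 471
[ 0.5150414  -0.18181046  0.028     ] [ 0.53576979 -0.26505834  0.028     ] [ 0.52540559 -0.2234344   0.028     ]
[ 0.50306571 -0.18519987  0.028     ] [ 0.52368846 -0.26791133  0.028     ] [ 0.51337709 -0.2265556   0.028     ]
[ 0.49076541 -0.18867964  0.028     ] [ 0.5114839  -0.27166356  0.028     ] [ 0.50112466 -0.2301716   0.028     ]
badge 318.65015780529257 264.1546491866958 [0.00015791 0.00035083 0.00767354]
```

```bash
python3 -c "
from h import *
plan([.4986,-.2298,.105],14.7)"
```

```text
t 7.0 p [ 0.453  -0.1683  0.1571] yaw 14.08 tilt [-1.e-04  1.e-04 -1.e+00] F [-0.7  0.3 -0.9] gap 0.0529
 rows 3 shift [0.0195 0.0472 0.0347] total turn units -0.09
```

```bash
python3 -m handwheel '[[[0.02,0.047,0.035],[0,0,0]],[[0.02,0.047,0.035],[0,0,0]],[[0.02,0.047,0.035],[0,0,-0.09]],[[0,0,0],[0,0,0]],[[0,0,0],[0,0,0]],[[0,0,0],[0,0,0]],[[0,0,0],[0,0,0]]]';  cat > nest.py <<'E'
from h import *
import sys
plan([.5663,-.212,.10],14.7)
c=ctrl.calibration('wrist'); p,d=snap('wrist',sys.argv[1]); tcp=ctrl.state()['ee_pos']
W=np.array(c['world_from_camera'])
def onz(u,v,z):
    o=W[:3,3]; q=world('wrist',1.0,u,v,c); r=q-o; return o+r*(z-o[2])/r[2]
np.savez('wc.npz',W=W,tcp=tcp)
m=(p.max(2)<75).astype(np.uint8)
n,l,st,ce=cv2.connectedComponentsWithStats(m)
for i in range(1,n):
    if 40<st[i,4]<1500 and 5<ce[i][1]<300: print(st[i],np.round(ce[i]),onz(*ce[i],.034))
E
python3 nest.py w5.png
```

```text
time_s: 7.58
ee_pos: [0.4987, -0.2291, 0.1051]
eef_rot: [0.992, 0.128, 0.0, -0.0]
wrist_force: [-0.4, -0.3, -0.4]
finger_gap: 0.053
t 7.58 p [ 0.4987 -0.2291  0.1051] yaw 14.66 tilt [-0.e+00  2.e-04 -1.e+00] F [-0.4 -0.3 -0.4] gap 0.053
 rows 2 shift [0.0698 0.0006 0.0051] total turn units -0.006
[ 351    0   47  138 1337] [380.  28.] [ 0.62549888 -0.23390438  0.034     ]
[251  28   7  73 205] [254.  64.] [ 0.58547671 -0.16299383  0.034     ]
[278  69  19  18 139] [287.  78.] [ 0.58292807 -0.18503407  0.034     ]
[349  69  18  18 142] [358.  78.] [ 0.59441033 -0.22899876  0.034     ]
[256 102   3  33  63] [257. 117.] [ 0.55357684 -0.17139569  0.034     ]
[606 133  34  13 157] [623. 138.] [ 0.60236647 -0.41247249  0.034     ]
[281 140  17  16 114] [289. 148.] [ 0.539256   -0.19657404  0.034     ]
[347 140  17  16 119] [355. 148.] [ 0.55070965 -0.24040754  0.034     ]
```

View pics/w5.png

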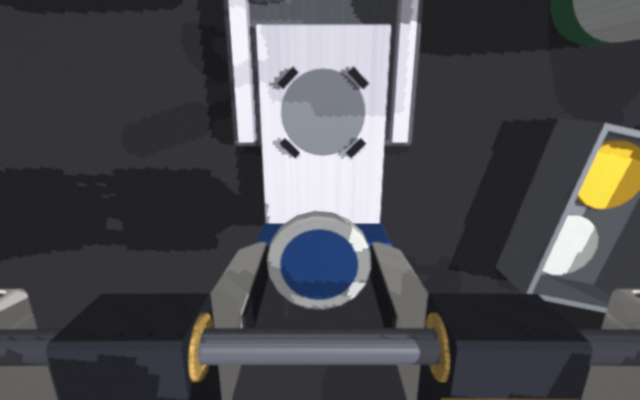

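```bash
python3 -m handwheel '[[[0.05,0.001,0],[0,0,0]],[[0.05,0.001,0],[0,0,0]],[[0.04,0.001,0.02],[0,0,0]],[[0,0,0.05],[0,0,0]],[[0,0,0.04],[0,0,0]],[[0,0,0],[0,0,0]],[[0,0,0],[0,0,0]],[[0,0,0],[0,0,0]]]';  python3 -c "
from h import *
plan([.5667,-.2128,.0305],14.7,n=1)
snap('side','s5.png'); p,d=snap('wrist','w6.png')
p=cv2.imread('pics/s5.png')[210:310,300:440]; cv2.imwrite('pics/s5c.png',cv2.resize(p,(700,500),interpolation=cv2.INTER_CUBIC))"
```

```text
time_s: 8.3
ee_pos: [0.5674, -0.2138, 0.0508]
eef_rot: [0.992, 0.127, 0.0, 0.0]
wrist_force: [-0.1, 0.2, -1.0]
finger_gap: 0.0531
t 8.3 p [ 0.5674 -0.2138  0.0508] yaw 14.6 tilt [ 8.e-04 -3.e-04 -1.e+00] F [-0.1  0.2 -1. ] gap 0.0531
 rows 1 shift [-0.0008 -0.0023  0.0407] total turn units -0.014
```

View pics/s5c.png

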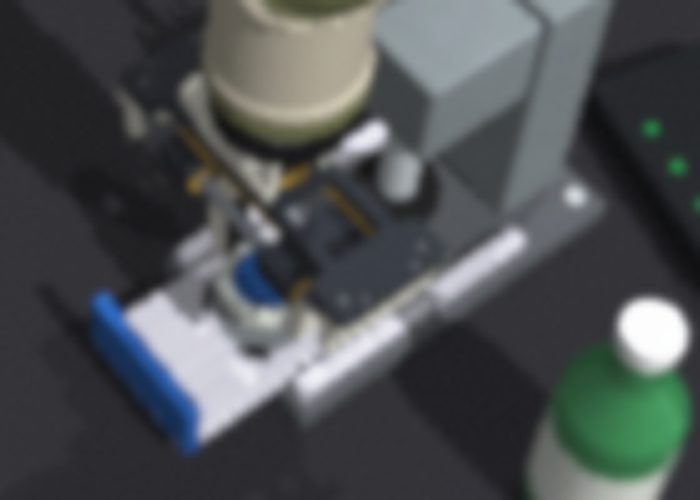

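View pics/w6.png

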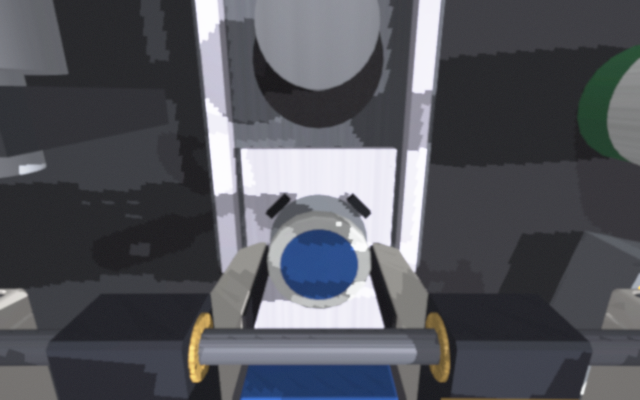

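```bash
python3 -m handwheel '[[[-0.001,-0.002,0.015],[0,0,0]],[[0,0,0.013],[0,0,0]],[[0,0,0.006],[0,0,0]],[[0,0,0],[0,0,0]],[[0,0,0],[0,0,0]],[[0,0,0],[0,0,0]]]';  python3 -c "
from h import *
plan([.5667,-.2128,.030],14.7,n=1)"
```

```text
time_s: 8.9
ee_pos: [0.5664, -0.2132, 0.0325]
eef_rot: [0.992, 0.127, -0.0, -0.0]
wrist_force: [1.3, -0.4, -0.4]
finger_gap: 0.0533
t 8.9 p [ 0.5664 -0.2132  0.0325] yaw 14.59 tilt [-2.e-04  0.e+00 -1.e+00] F [ 1.3 -0.4 -0.4] gap 0.0533
 rows 1 shift [ 0.0007 -0.0005  0.005 ] total turn units -0.016
```

```bash
python3 -m handwheel '[[[0,0,0.002],[0,0,0]],[[0,0,0.0015],[0,0,0]],[[0,0,0],[0,0,0]],[[0,0,0],[0,0,0]],[[0,0,0],[0,0,0]]]';  python3 -c "
from h import *
plan([.5667,-.2128,.030],14.7,n=1); snap('wrist','w7.png')"
```

```text
time_s: 9.32
ee_pos: [0.5664, -0.2132, 0.0309]
eef_rot: [0.992, 0.127, 0.0, 0.0]
wrist_force: [-0.4, -0.6, -0.7]
finger_gap: 0.0529
t 9.32 p [ 0.5664 -0.2132  0.0309] yaw 14.59 tilt [ 1.e-04 -0.e+00 -1.e+00] F [-0.4 -0.6 -0.7] gap 0.0529
 rows 1 shift [ 0.0007 -0.0006  0.0018] total turn units -0.016
```

View pics/w7.png

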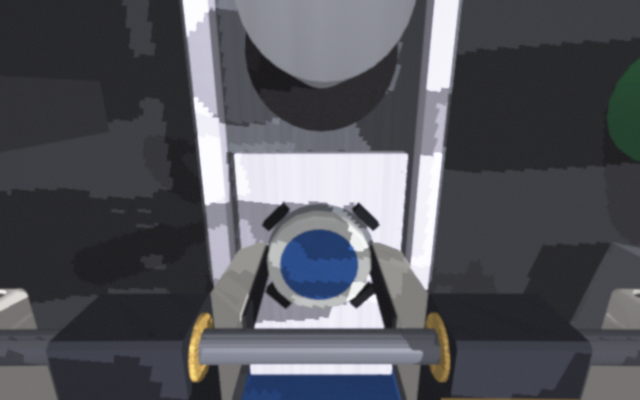

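The badge sits between the four lips (276,216), (366,216), (279,295) and (361,295). Releasing.

```bash
python3 -m handwheel '[[[0,0,0.001],[0,0,0]],[[0,0,0],[0,0,0]],[[0,0,0],[0,0,0]]]'; python3 -m handwheel '[[[0,0,0],[0,0,0]],[[0,0,0],[0,0,0]],[[0,0,0],[0,0,0]],[[0,0,0],[0,0,0]],[[0,0,0],[0,0,0]]]' 75; python3 -m handwheel '[[[0,0,-0.01],[0,0,0]],[[0,0,-0.03],[0,0,0]],[[0,0,-0.05],[0,0,0]],[[0,0,-0.05],[0,0,0]],[[-0.03,0,-0.01],[0,0,0]],[[-0.05,0,0],[0,0,0]],[[-0.06,0,0],[0,0,0]],[[0,0,0],[0,0,0]],[[0,0,0],[0,0,0]]]';  python3 -c "
from h import *
plan([.455,-.241,.10],14.7); snap('wrist','w8.png')"
```

```text
time_s: 9.62
ee_pos: [0.5664, -0.2132, 0.0303]
eef_rot: [0.992, 0.127, -0.0, 0.0]
wrist_force: [-0.8, -0.7, -1.1]
finger_gap: 0.0533
time_s: 10.03
ee_pos: [0.5664, -0.2131, 0.0304]
eef_rot: [0.992, 0.127, -0.0, -0.0]
wrist_force: [-0.2, -0.2, 0.0]
finger_gap: 0.0692
time_s: 10.78
ee_pos: [0.4966, -0.2317, 0.1056]
eef_rot: [0.992, 0.126, -0.001, 0.0]
wrist_force: [0.9, 0.4, 0.3]
finger_gap: 0.0698
t 10.78 p [ 0.4966 -0.2317  0.1056] yaw 14.47 tilt [-1.1e-03 -4.0e-04 -1.0e+00] F [0.9 0.4 0.3] gap 0.0698
 rows 2 shift [-0.0426 -0.0014  0.0057] total turn units -0.034
```

View pics/w8.png

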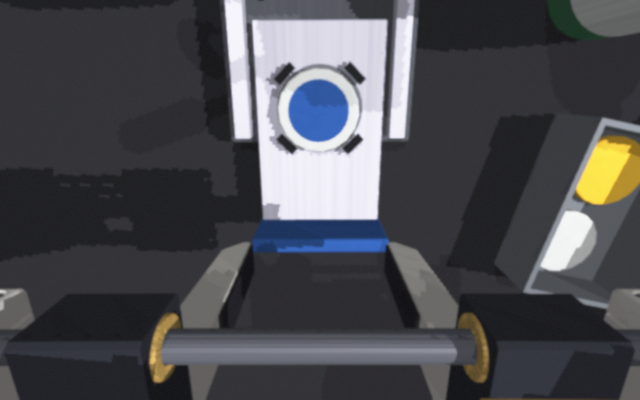

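```bash
python3 -m handwheel '[[[-0.05,0,0],[0,0,0]],[[-0.055,-0.001,0],[0,0,-0.03]],[[0,0,0.03],[0,0,0]],[[0,0,0.05],[0,0,0]],[[0,0,0.04],[0,0,0]],[[0,0,0.02],[0,0,0]],[[0,0,0],[0,0,0]],[[0,0,0],[0,0,0]]]' 0;  python3 -c "
from h import *
plan([.5667-.9674*.09,-.2128-.2538*.09,.036],14.7,n=1); snap('wrist','w9.png')"
```

```text
time_s: 11.5
ee_pos: [0.4482, -0.2431, 0.0351]
eef_rot: [0.992, 0.129, -0.0, -0.0]
wrist_force: [-0.1, 0.1, -0.0]
finger_gap: 0.0208
t 11.5 p [ 0.4482 -0.2431  0.0351] yaw 14.85 tilt [-8.e-04  5.e-04 -1.e+00] F [-0.1  0.1 -0. ] gap 0.0208
 rows 1 shift [ 0.0646  0.0018 -0.0019] total turn units 0.022
```

View pics/w9.png

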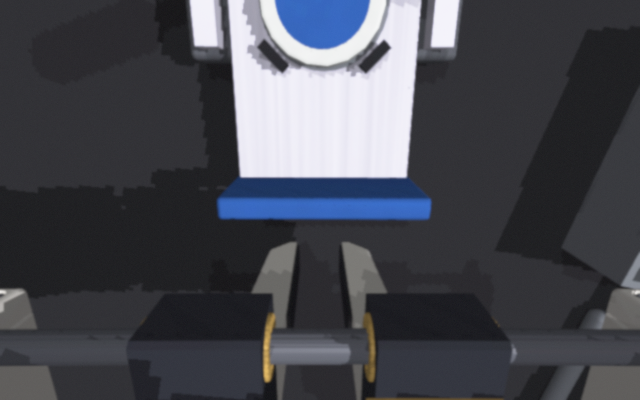

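```bash
python3 -m handwheel '[[[0.016,0,0],[0,0,0]],[[0.01,0,0],[0,0,0]],[[0.008,0,0],[0,0,0]],[[0.008,0,0],[0,0,0]],[[0.008,0,0],[0,0,0]],[[0.008,0,0],[0,0,0]],[[0.01,0,0],[0,0,0]],[[0.012,0,0],[0,0,0]],[[0.014,0,0],[0,0,0]],[[0.014,0,0],[0,0,0]]]';  python3 -m handwheel '[[[0.014,0,0],[0,0,0]],[[0.014,0,0],[0,0,0]],[[0.014,0,0],[0,0,0]],[[0.012,0,0],[0,0,0]]]';python3 -c "
from h import *
plan([.660,-.1895,.035],14.7,n=1); snap('wrist','w10.png')"
```

```text
time_s: 12.38
ee_pos: [0.5004, -0.2296, 0.0353]
eef_rot: [0.992, 0.129, -0.0, -0.0]
wrist_force: [-2.3, -0.9, 0.8]
finger_gap: 0.0004
time_s: 12.72
ee_pos: [0.527, -0.2227, 0.0353]
eef_rot: [0.992, 0.129, 0.0, 0.0]
wrist_force: [-1.6, -2.2, 0.7]
finger_gap: 0.0007
t 12.72 p [ 0.527  -0.2227  0.0353] yaw 14.8 tilt [ 3.e-04 -1.e-04 -1.e+00] F [-1.6 -2.2  0.7] gap 0.0007
 rows 1 shift [0.2742 0.0038 0.0007] total turn units 0.015
```

View pics/w10.png

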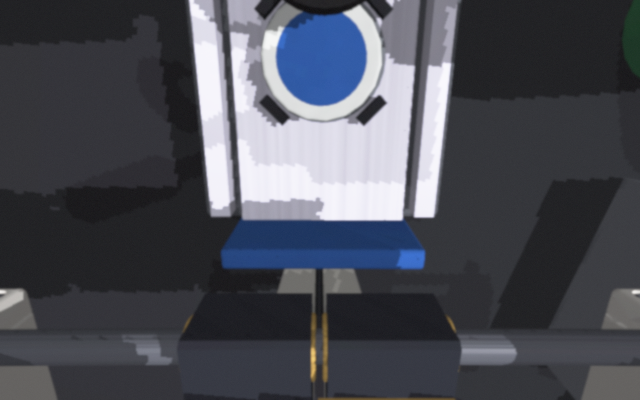

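```bash
python3 -m handwheel '[[[0.012,0,0],[0,0,0]],[[0.012,0,0],[0,0,0]],[[0.012,0,0],[0,0,0]],[[0.01,0,0],[0,0,0]],[[0.008,0,0],[0,0,0]],[[0.006,0,0],[0,0,0]],[[0.005,0,0],[0,0,0]],[[0.004,0,0],[0,0,0]]]'; python3 -m handwheel '[[[0.004,0,0],[0,0,0]],[[0.004,0,0],[0,0,0]],[[0,0,0],[0,0,0]]]'
```

```text
time_s: 13.43
ee_pos: [0.5595, -0.2139, 0.0353]
eef_rot: [0.992, 0.129, -0.0, -0.0]
wrist_force: [-2.3, -0.6, -1.3]
finger_gap: 0.0006
time_s: 13.68
ee_pos: [0.5637, -0.2128, 0.0354]
eef_rot: [0.992, 0.129, 0.0, -0.0]
wrist_force: [-0.5, 0.0, -0.2]
finger_gap: 0.0005
```

```bash
python3 -m handwheel '[[[0.004,0,0],[0,0,0]],[[0.004,0,0],[0,0,0]]]'; python3 -m handwheel '[[[0.004,0,0],[0,0,0]],[[0.002,0,0],[0,0,0]]]'; python3 -m handwheel '[[[0.002,0,0],[0,0,0]],[[0.002,0,0],[0,0,0]]]'
```

```text
time_s: 13.85
ee_pos: [0.5639, -0.2127, 0.0353]
eef_rot: [0.992, 0.128, -0.003, -0.0]
wrist_force: [-15.1, -3.0, 11.9]
finger_gap: 0.0003
time_s: 14.02
ee_pos: [0.5638, -0.2127, 0.0353]
eef_rot: [0.992, 0.128, -0.006, -0.0]
wrist_force: [-20.2, -3.1, 17.0]
finger_gap: 0.0002
time_s: 14.18
ee_pos: [0.5638, -0.2127, 0.0353]
eef_rot: [0.992, 0.127, -0.007, -0.0]
wrist_force: [-24.0, -5.1, 20.4]
finger_gap: 0.0005
```

```bash
python3 -m handwheel '[[[-0.02,0,0],[0,0,0]],[[-0.03,0,0],[0,0,0]],[[-0.06,0,0],[0,0,0]],[[-0.06,0,0],[0,0,0]],[[0,0,-0.04],[0,0,0]],[[0,0,-0.06],[0,0,0]],[[0,0,0],[0,0,0]],[[0,0,0],[0,0,0]]]';  python3 - <<'E'
from h import *
plan([.450,-.10,.30],14.7)
c=ctrl.calibration('wrist'); p,d=snap('wrist','w11.png')
hsv=cv2.cvtColor(p,cv2.COLOR_RGB2HSV)
for n in ['scene','side','wrist']:
    if n!='wrist': snap(n,n+'11.png')
    for t in ['press','tray_push','tray_nest','badge','handle_pivot','handle_grip']:
        for r in ctrl.spot_point(t,n)[:2]: print(n,t,np.round(r['location'],4),round(r['confidence'],2))
E
```

```text
time_s: 14.85
ee_pos: [0.4914, -0.2329, 0.087]
eef_rot: [0.992, 0.129, 0.002, 0.001]
wrist_force: [-0.1, -0.5, -0.5]
finger_gap: 0.0011
t 14.85 p [ 0.4914 -0.2329  0.087 ] yaw 14.78 tilt [ 0.0045 -0.0013 -1.    ] F [-0.1 -0.5 -0.5] gap 0.0011
 rows 7 shift [-0.0015 -0.0396 -0.0609] total turn units 0.012
scene press [ 0.6612 -0.19    0.0032] 0.62
scene tray_push [ 0.6252 -0.0409  0.2406] 0.62
scene tray_nest [ 0.6591 -0.191   0.0279] 0.67
scene badge [0.4501 0.0796 0.0042] 0.75
scene badge [ 0.6596 -0.1865  0.0302] 0.53
scene handle_pivot [ 0.6485 -0.1477  0.1714] 0.82
scene handle_pivot [ 0.6933 -0.3799  0.0008] 0.74
scene handle_grip [ 0.625  -0.0422  0.2403] 0.59
scene handle_grip [ 0.6631 -0.1897  0.003 ] 0.24
side press [ 0.6614 -0.1889 -0.001 ] 0.69
side press [ 0.6581 -0.1913  0.0274] 0.48
side tray_push [ 0.5756 -0.2094  0.0424] 0.78
side tray_nest [ 0.6604 -0.1879  0.0318] 0.56
side badge [0.4526 0.0771 0.0037] 0.62
side badge [ 0.6562 -0.1894  0.0279] 0.48
side handle_pivot [ 0.6448 -0.1475  0.1685] 0.58
side handle_grip [ 0.6175 -0.0437  0.2437] 0.87
wrist tray_push [ 0.5719 -0.2115  0.0458] 0.97
wrist tray_nest [ 0.5742 -0.21    0.0443] 0.53
```

View pics/w11.png

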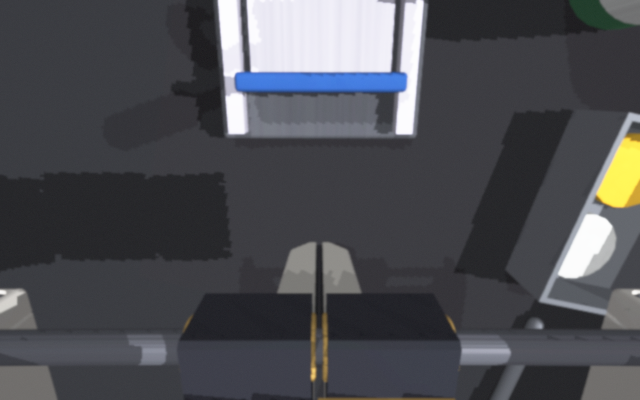

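```bash
python3 -m handwheel '[[[0,-0.02,-0.06],[0,0,0]],[[0,-0.04,-0.07],[0,0,0]],[[0,-0.04,-0.07],[0,0,0]],[[0,-0.04,-0.07],[0,0,0]],[[0,-0.04,-0.07],[0,0,0]],[[0,-0.03,-0.07],[0,0,0]],[[0,-0.02,-0.06],[0,0,0]],[[0,0,0],[0,0,0]],[[0,0,0],[0,0,0]]]';  python3 - <<'E'
from h import *
plan([.6191,-.0343,.31],14.7)
E
```

```text
time_s: 16.65
ee_pos: [0.461, -0.1209, 0.322]
eef_rot: [0.992, 0.129, 0.002, 0.001]
wrist_force: [-0.1, -0.1, -0.2]
finger_gap: 0.0007
t 16.65 p [ 0.461  -0.1209  0.322 ] yaw 14.84 tilt [ 0.0038 -0.0013 -1.    ] F [-0.1 -0.1 -0.2] gap 0.0007
 rows 5 shift [ 0.07   -0.0173  0.005 ] total turn units 0.021
```

```bash
python3 -m handwheel '[[[0.06,-0.017,0],[0,0,0]],[[0.07,-0.017,0],[0,0,0]],[[0.07,-0.017,0],[0,0,0]],[[0.07,-0.017,0],[0,0,0]],[[0.06,-0.017,0],[0,0,0]],[[0.02,-0.001,0],[0,0,0]],[[0,0,0],[0,0,0]],[[0,0,0],[0,0,0]]]';  python3 - <<'E'
from h import *
plan([.6191,-.0343,.29],14.7,n=1)
p,_=snap('scene','a.png'); q,_=snap('side','b.png'); snap('wrist','w12.png')
a=cv2.resize(p[160:290,200:330],(390,390),interpolation=cv2.INTER_CUBIC)
b=cv2.resize(q[130:260,310:440],(390,390),interpolation=cv2.INTER_CUBIC)
cv2.imwrite('pics/ab1.png',np.hstack([a,b])[:,:,::-1])
E
```

```text
time_s: 17.32
ee_pos: [0.6178, -0.0357, 0.3184]
eef_rot: [0.992, 0.129, -0.002, -0.0]
wrist_force: [-0.4, 0.1, -0.4]
finger_gap: 0.0003
t 17.32 p [ 0.6178 -0.0357  0.3184] yaw 14.79 tilt [-3.4e-03 -3.0e-04 -1.0e+00] F [-0.4  0.1 -0.4] gap 0.0003
 rows 1 shift [ 0.0035 -0.002   0.0567] total turn units 0.013
```

View pics/ab1.png

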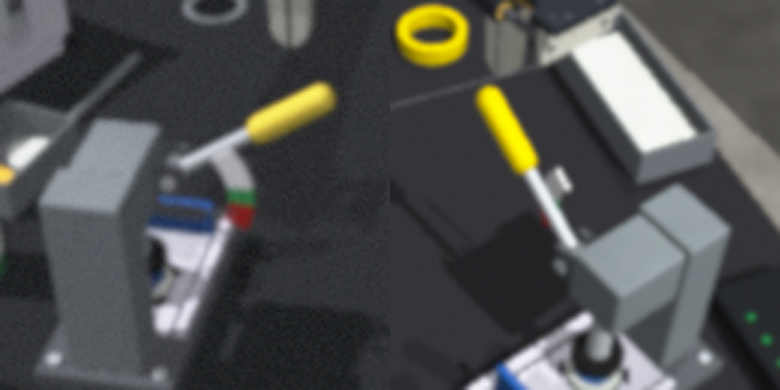

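View pics/w12.png

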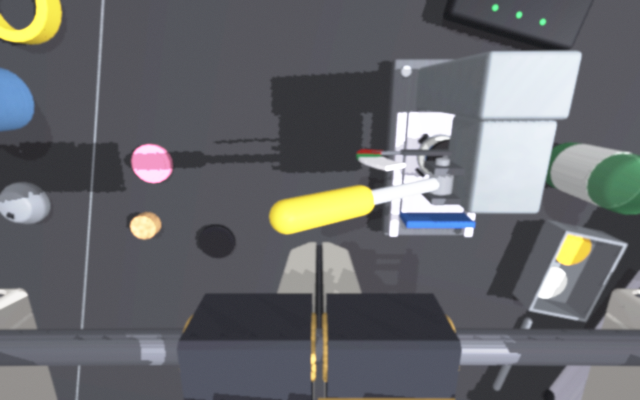

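```bash
python3 - <<'E'
from h import *
c=ctrl.calibration('wrist'); p,d=ctrl.snapshot('wrist')
hsv=cv2.cvtColor(p,cv2.COLOR_RGB2HSV)
m=(hsv[...,0]>20)&(hsv[...,0]<35)&(hsv[...,1]>120); m[:170]=0;m[240:]=0;m[:,:260]=0;m[:,380:]=0
ys,xs=np.nonzero(m&(d>0)); X=np.array([world('wrist',d,x,y,c) for x,y in zip(xs,ys)])
e=np.array([.9674,.2538]);f=np.array([-.2538,.9674]);O=np.array([.6597,-.189])
px=(X[:,:2]-O)@e; py=(X[:,:2]-O)@f
for a in np.arange(.11,.2,.01):
    k=abs(py-a)<.005
    if k.sum()>5: print(round(a,3),k.sum(),'x',np.percentile(px[k],[3,50,97]).round(4),'ztop',np.percentile(X[k,2],97).round(4))
t=ctrl.state()['ee_pos']; print('tcp',(t[:2]-O)@e,(t[:2]-O)@f)
E
```

```text
0.12 194 x [-0.0287  0.0029  0.0108] ztop 0.2374
0.13 386 x [-0.0085  0.0046  0.0121] ztop 0.2439
0.14 415 x [-0.0084  0.0047  0.0122] ztop 0.2507
0.15 466 x [-0.0089  0.0047  0.0122] ztop 0.2577
0.16 473 x [-0.0085  0.0048  0.0122] ztop 0.2644
0.17 507 x [-0.0084  0.0053  0.0123] ztop 0.2711
0.18 483 x [-0.0093  0.0055  0.0121] ztop 0.2745
0.19 259 x [-0.0073  0.0031  0.0108] ztop 0.2737
tcp -0.002001772943546714 0.15847424008737857
```

```bash
python3 -m handwheel '[[[0.006,0,0.02],[0,0,0]],[[0,0,0.03],[0,0,0]],[[0,0,0.02],[0,0,0]],[[0,0,0.016],[0,0,0]],[[0,0,0.016],[0,0,0]],[[0,0,0.016],[0,0,0]],[[0,0,0.016],[0,0,0]],[[0,0,0.016],[0,0,0]]]'; python3 -m handwheel '[[[0,0,0.016],[0,0,0]],[[0,0,0.016],[0,0,0]],[[0,0,0.016],[0,0,0]],[[0,0,0.016],[0,0,0]],[[0,0,0],[0,0,0]]]'; python3 - <<'E'
from h import *
plan([.6203,-.0343,.182],14.7,n=1)
p,_=snap('scene','a2.png'); q,_=snap('side','b2.png')
a=cv2.resize(p[160:290,200:330],(390,390),interpolation=cv2.INTER_CUBIC)
b=cv2.resize(q[130:260,310:440],(390,390),interpolation=cv2.INTER_CUBIC)
cv2.imwrite('pics/ab2.png',np.hstack([a,b])[:,:,::-1])
E
```

```text
time_s: 18.18
ee_pos: [0.6223, -0.0337, 0.2457]
eef_rot: [0.992, 0.129, 0.001, -0.0]
wrist_force: [-0.4, 2.1, 6.6]
finger_gap: 0.0003
time_s: 18.6
ee_pos: [0.6228, -0.0328, 0.2133]
eef_rot: [0.992, 0.129, 0.001, -0.001]
wrist_force: [0.3, 2.2, 9.1]
finger_gap: 0.0009
t 18.6 p [ 0.6228 -0.0328  0.2133] yaw 14.85 tilt [ 0.0026  0.0015 -1.    ] F [0.3 2.2 9.1] gap 0.0009
 rows 1 shift [-0.0057  0.0017  0.0625] total turn units 0.022
```

View pics/ab2.png

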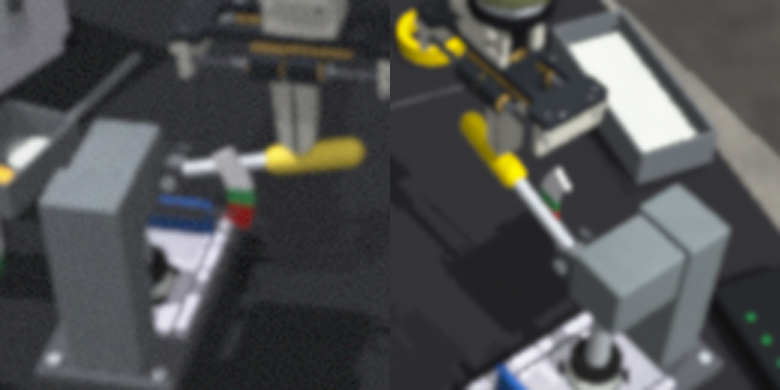

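```bash
python3 -m handwheel '[[[-0.001,0,0.012],[0,0,0]],[[-0.001,0,0.012],[0,0,0]],[[-0.001,0,0.012],[0,0,0]],[[0,0,0.01],[0,0,0]],[[0,0,0.006],[0,0,0]],[[0,0,0],[0,0,0]],[[0,0,0],[0,0,0]]]'; python3 - <<'E'
from h import *
plan([.6203,-.0343,.182],14.7,n=1)
p,_=snap('scene','a3.png'); q,_=snap('side','b3.png')
a=cv2.resize(p[160:290,200:330],(390,390),interpolation=cv2.INTER_CUBIC)
b=cv2.resize(q[130:260,310:440],(390,390),interpolation=cv2.INTER_CUBIC)
cv2.imwrite('pics/ab3.png',np.hstack([a,b])[:,:,::-1])
E
```

```text
time_s: 19.28
ee_pos: [0.6219, -0.0309, 0.1888]
eef_rot: [0.992, 0.13, 0.002, -0.002]
wrist_force: [-0.1, 8.5, 13.1]
finger_gap: 0.0003
t 19.28 p [ 0.6219 -0.0309  0.1888] yaw 14.93 tilt [ 0.0044  0.0038 -1.    ] F [-0.1  8.5 13.1] gap 0.0003
 rows 1 shift [-0.005   0.0058  0.0136] total turn units 0.033
```

View pics/ab3.png

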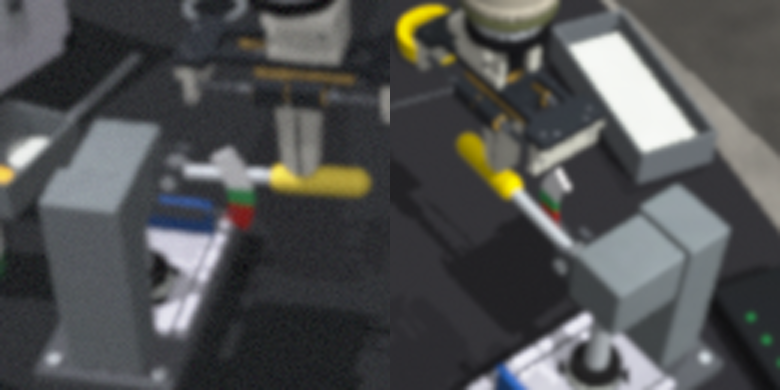

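```bash
python3 -m handwheel '[[[0,0,0.006],[0,0,0]],[[0,0,0.006],[0,0,0]],[[0,0,0],[0,0,0]],[[0,0,0],[0,0,0]],[[0,0,0],[0,0,0]]]'; python3 - <<'E'
from h import *
plan([.6203,-.0343,.182],14.7,n=1)
p,dp=snap('scene','a4.png'); q,dq=snap('side','b4.png'); 
for n in ['scene','side']:
    for t in ['handle_grip','handle_pivot','tray_push','badge']:
        for r in ctrl.spot_point(t,n)[:2]: print(n,t,np.round(r['location'],4),round(r['confidence'],2))
for n,p,d in (('scene',p,dp),('side',q,dq)):
    c=ctrl.calibration(n); hsv=cv2.cvtColor(p,cv2.COLOR_RGB2HSV)
    ys,xs=np.nonzero((hsv[...,0]>20)&(hsv[...,0]<35)&(hsv[...,1]>120)&(d>0))
    X=np.array([world(n,d,x,y,c) for x,y in zip(xs,ys)])
    k=(abs(X[:,0]-.62)<.06)&(abs(X[:,1]+.03)<.08)&(X[:,2]>.12)&(X[:,2]<.25); X=X[k]
    O=np.array([.6597,-.189]); py=(X[:,:2]-O)@[-.2538,.9674]
    for a in np.arange(.13,.23,.015):
        kk=abs(py-a)<.0075
        if kk.sum()>3: print(n,round(a,3),kk.sum(),'z',np.percentile(X[kk,2],[5,50,95]).round(4))
a=cv2.resize(p[160:290,200:330],(390,390)) if 0 else cv2.resize(cv2.imread('pics/a4.png')[160:290,200:330],(390,390),interpolation=cv2.INTER_CUBIC)
b=cv2.resize(cv2.imread('pics/b4.png')[130:260,310:440],(390,390),interpolation=cv2.INTER_CUBIC)
cv2.imwrite('pics/ab4.png',np.hstack([a,b]))
E
```

```text
time_s: 19.8
ee_pos: [0.6218, -0.0305, 0.183]
eef_rot: [0.992, 0.13, 0.002, -0.002]
wrist_force: [-1.1, 9.9, 13.1]
finger_gap: 0.0003
t 19.8 p [ 0.6218 -0.0305  0.183 ] yaw 14.94 tilt [ 0.0044  0.0041 -1.    ] F [-1.1  9.9 13.1] gap 0.0003
 rows 1 shift [-0.0049  0.0066  0.002 ] total turn units 0.035
scene handle_grip [ 0.6181 -0.02    0.1717] 0.88
scene handle_pivot [ 0.6469 -0.1474  0.1693] 0.93
scene tray_push [ 0.5711 -0.2096  0.0393] 0.71
scene tray_push [ 0.4439  0.3519 -0.0021] 0.27
scene badge [0.4523 0.0823 0.0026] 0.75
scene badge [ 0.5486  0.1893 -0.0031] 0.7
side handle_grip [ 0.6119 -0.0193  0.1725] 0.57
side handle_grip [0.702  0.3639 0.0027] 0.27
side handle_pivot [ 0.6482 -0.147   0.1709] 0.7
side tray_push [ 0.5722 -0.2104  0.0459] 0.83
side tray_push [ 0.4422  0.3598 -0.0021] 0.61
side badge [ 0.6601 -0.1866  0.0272] 0.58
side badge [ 0.5399  0.1865 -0.0028] 0.51
scene 0.145 40 z [0.1654 0.1772 0.1834]
scene 0.16 28 z [0.1657 0.1729 0.1792]
scene 0.175 39 z [0.1663 0.177  0.183 ]
scene 0.19 50 z [0.1655 0.1788 0.1846]
scene 0.205 53 z [0.1687 0.1793 0.1843]
scene 0.22 27 z [0.1678 0.1775 0.1835]
side 0.13 13 z [0.1679 0.1762 0.1799]
side 0.145 42 z [0.1703 0.1805 0.184 ]
side 0.16 23 z [0.1712 0.1775 0.1835]
side 0.175 21 z [0.1709 0.1772 0.1825]
side 0.19 28 z [0.1723 0.181  0.1851]
side 0.205 34 z [0.1714 0.1805 0.1844]
side 0.22 4 z [0.1773 0.1795 0.1802]
```

View pics/ab4.png

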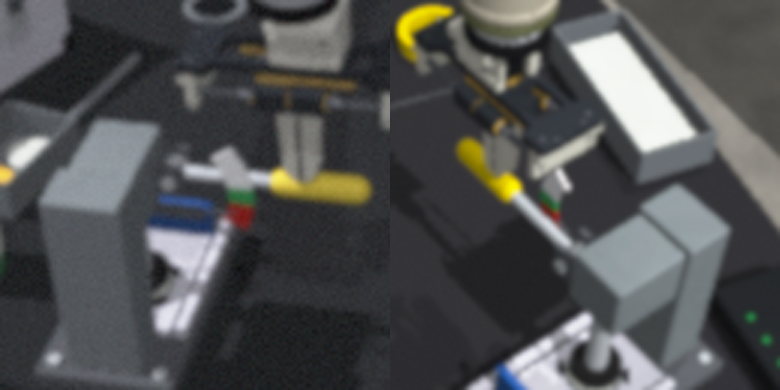

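```bash
python3 -m handwheel '[[[0,0,0],[0,0,0]],[[0,0,0],[0,0,0]],[[0,0,0],[0,0,0]],[[0,0,0],[0,0,0]],[[0,0,0],[0,0,0]],[[0,0,0],[0,0,0]],[[0,0,0],[0,0,0]],[[0,0,0],[0,0,0]]]'; python3 - <<'E'
from h import *
snap('scene','fin.png')
print(ctrl.finish_job())
plan([.6203,-.0343,.182],14.7,n=1)
E
```

```text
time_s: 20.97
ee_pos: [0.6218, -0.0305, 0.1831]
eef_rot: [0.992, 0.13, 0.002, -0.002]
wrist_force: [-0.6, 9.6, 12.8]
finger_gap: 0.0005
the job is handed in; nothing more can be done
None
the job is handed in; nothing more can be done
```

View pics/fin.png

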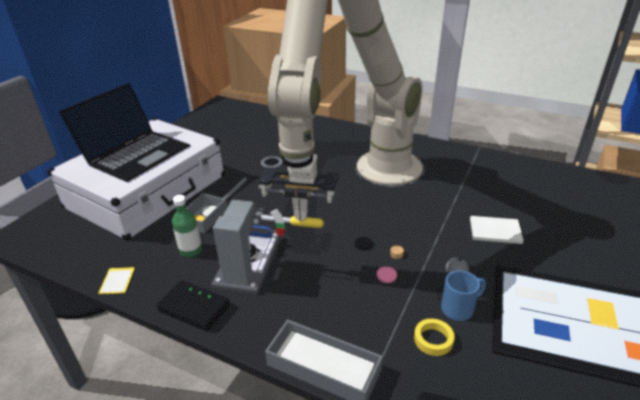

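The job is handed in at about 21 s, with the robot still holding the handle down. I laid the blue-faced badge in the nest and let go of it. Then I pushed the tray home to its end stop (about 24 N along the tray) and pressed the handle down with the closed fingers.

**Last checks:**
- **Handle:** the grip's height was the same along its length to within a few mm, so it is level. That puts it at about 0.59 rad, in the green, and it only came down from above, never reaching the red. The push on the tool held steady at about 13 N upward and 10 N sideways over the last 0.7 s.
- **Tray and badge:** the tray's front plate measured within about 3 mm of its home position. The side camera still found the badge under the ram. The scene camera's top two badge hits in that last check were only the black and pink look-alikes, though it had found the badge under the ram earlier, right after the push.
- **Other things:** in the last picture everything else stands where it began, including the empty cork stand and the two look-alikes.

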